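# Clamp the blow-off nozzle socket

### The arm

A 6-joint arm with a two-finger parallel gripper is mounted at the origin on the work surface. World frame = base frame: x ahead of the robot, y to its left, z up, the work surface at z = 0. Lengths are in m, angles in rad, forces in N, time in s.
With the tool pointing down it reaches from about 0.375 to 0.9 m from the base axis. Payload 3.1 kg.
Tool frame: the origin (TCP) lies midway between the tips of the shut fingers; the grasp point (between the pads) lies 19 mm behind it; x points along the fingers, y is the direction in which the jaws open and shut, and the axes are right-handed (so a half turn about x gives the same grasp; the last joint's range is limited). The gripper opens to 87 mm and grips with 3 to 60 N. Pads are 19 mm wide; open, the fingers measure 117 mm over their backs; the gripper's body (75 mm by 190 mm) begins 51 mm behind the grasp point.
Start: joints at [1.107, 0.527, 1.433, -0, 1.181, -0.178], TCP at [0.176, 0.6, 0.223] pointing down, gripper open.
Joint ranges: [-3.08, 3.08], [-0.75, 2.2], [0.22, 2.44], [-1.43, 4.57], [0, 2.65], [-2.85, 2.85]. Speed limits (rad/s): [2.79, 2.79, 3.14, 3.14, 3.14, 3.14].

### API

Orientations are given as a unit quaternion [x, y, z, w].
In Python, from rig import get_obs, imaging, robot gives the robot as it stands.
- The arm moves only by the shell command python3 -m inch 'ROWS' [FORCE]. ROWS is JSON, a list of rows, each a list of 3 entries, a list of its own where there are three numbers: the finger opening in mm, from 0 to 87, then the shift along the tool's x, y, z in mm, then the turn, a rotation vector about the tool's x, y, z in degrees. In form: [[grip, [dx, dy, dz], [wx, wy, wz]], ...]. A call has 1 to 12 rows; each row shifts and turns the pose as measured when the row begins, along the tool's axes as they then stand; what a row does not reach is not made up. A row lasts 1/8 s, in which the tool goes at most 62.5 mm and 10.7 degrees, less where a joint would pass 70% of its speed; a pose out of reach is approached as far as the arm can. A call with a gripper value outside its range is refused whole. The fingers move at their own pace and stop on an object; FORCE is the grip in N (left out, the last holds). Time passes only in rows, so rows that do not move let the fingers close. It gives the time, the measured TCP pose, the force and the opening at its end, in the units of the state.
- get_obs(): the state, without advancing time (a new reading comes with each control period).
- imaging.camera(name): name is "scene" or "side" or "wrist"; returns the picture (400x640x3 uint8, red, green, blue); there is no depth.
- imaging.camera_params(name): a dict with "camera_matrix" (3x3 intrinsics, pixels), "xyz" and "rotation" of the camera in the world. Camera axes: x right, y down, z forward; pixel columns grow to the right and rows downward; lengths in m; the calibration is good to about 2 mm. A picture is of the moment at which its call begins: read the wrist's pose just before it. camera_params takes no time and is no camera call; for the wrist camera it gives the pose at the moment of the call.
- robot.hand_in(): hands the job in, once; it reports no verdict.
Trained networks look in the newest picture that a camera, given by its name, has taken for a name from the list of things; names that differ only in an ending like _2 or _b are one class to them, and where a whole thing is asked for, a point or a joint stands for the part that bears it (a point fixed in the world has none). Each returns a list of dicts, best first, with "confidence" (0 to 1); they miss things now and then, are a little off and sometimes report something else, mostly with a low value. They report only what shows in the picture. A call takes as long as a camera call. They do not tell look-alikes from the thing itself.
- imaging.cut_out(camera, target): "pixels" (400x640 bool, what is visible of it) and "box" ([centre column, centre row, width, height] in pixels, round what is visible of it).
- imaging.tip_of(camera, target): "pixel" ([column, row] in pixels: a listed point, or the origin of a listed thing).
The state is a dict: "time": time; "q": joint angles; "joint_velocities": joint speeds; "joint_torque": joint torques, N m; "position": TCP position; "tool_rot": TCP orientation; "ft_force": force on the tool from outside, world axes, zero at the start; "moment": the same for the moment, N m; "grip_width": finger opening in m.
Only numpy, scipy, OpenCV 4.12 (cv2) and the standard library are available. Lean on these libraries where they do the work, as an engineer would, in place of code of your own. Each camera call takes 0.05 s, during which the arm holds its last target. There are 200 camera calls.

### The job

Slide the band of the red-keyed worm clamp over the nozzle and the barb of the yellow socket on the blue air-blow block until it sits in the groove behind the barb, with the clamp standing on the block's deck. Then turn its red key clockwise until the band is snug on the socket, and let go. Leave everything else on the bench where it is.

Things in the scene. Friction and masses are not known exactly. Their poses are not given: they have to be found in the camera images.
- groove (a point): Centre of the groove of the yellow socket on the fixed air-blow block, 52 mm above the table. x runs along the level socket axis INTO the block (the clamp slides on towards +x), z up. Along x: groove, radius 15 mm, of two springy leaves (8 N/mm), -13 to +13; barb, radius up to 17.5, -13 to -21; nozzle, radius 10 to 7, -21 to -47; grey shoulder, radius 23.5, stops the band at +13 and runs to +75.
- block_deck (a point): Centre of the flat aluminium deck's top under the socket, 25 mm above the table; axes as groove. It spans -30 to +80 mm along x from the groove (a short ramp leads up to it) and 65 mm either side; the clamp's foot stands on it. Guide rails along x, 7 mm high, inner faces 49.8 mm either side of the axis, keep the cross foot (outer edge at 48) from twisting.
- block_body (a point): Centre of the block's blue body, 80 (along the socket) x 110 x 85 mm high from the table; its front face is 75 mm behind the groove's centre. A gauge and a cap on top reach 102 mm above the table. The canister and the dish stand beside the deck, one on each side, 100 to 112 mm from the socket axis.
- clamp_housing (a point): Grasp point on the dark steel housing, 20 x 32 x 46 mm (x, y, z), of the red-keyed clamp (about 250 g), 30 mm above its foot, on the vertical screw axis. Starts upright on the table. x points to the bore, y along it, z up. Grasp across the 32 mm (y) from above; the narrower key rises to 72 mm above the foot; a 3 mm thick cross foot is 58 mm wide along y. The housing may end on either side.
- clamp_bore (a point): Centre of the open band, 38 mm from the screw axis along the clamp's x, 26 mm above the foot; axes as clamp_housing. Bore radius 21, outer radius 23, 16 mm wide along y. A foot plate runs under it, level with the housing's foot. On the deck it is 1 mm below the socket axis. Both halves of the band close towards its centre along x by 1.8 mm per radian of the key.
- key_wing (a point): Centre of the red key's flat wing: 22 mm wide (its x axis), 8 mm thick (its y), 22 mm high, on the vertical screw axis, 64 mm above the clamp's foot. Pinch across the thickness from above; the housing's top is 18 mm below this point.
- clamp_key (a joint): Key angle in rad: 0 open, grows as it turns clockwise seen from above (tightening). About 0.03 N m of friction; it stays where left. Starts at 0 to 0.6; end stop at 5. In the groove the band first touches at about 3.3 and is snug at 3.6 to 4, as the torque rises by 0.05 N m per rad (several grasps needed). Above about 1.8 the band no longer passes the barb.
- canister_centre (a point): Bystander: aluminium canister with yellow label, diameter 50, height 160 mm; centre, beside the block's deck on one side or the other.
- dish_centre (a point): Bystander: white dish, diameter 64, height 30 mm; centre, beside the deck on the side where the canister is not.
- jar_centre (a point): Bystander: clear screw jar, diameter 60, height 75 mm; centre.
- spare_centre (a point): Bystander: smaller clamp with a black key (too small for the socket), 56 mm high, about 50 x 24 mm; half-way up on its screw axis.
- tape_roll: Bystander: tan tape roll lying flat, diameter 90, height 25 mm; centre of its underside.
- screwdriver: Bystander: screwdriver lying on the bench along its x axis.
- carton: Bystander: cardboard carton 90 x 70 x 50 mm; centre of its underside.
Mind the look-alikes: they are no part of the job. Leave any green look-alike of the part that bears clamp_housing alone.

How it is judged:
By the outcome, as a careful person would: the job done as asked, in the order asked, and still so for the second after the job is handed in, with the robot touching nothing.
It also fails if it takes over 70 s, if anything falls off the work surface, if the arm or the gripper's body presses on something with over 40 N, if the wrist force passes 120 N, or if a joint passes its speed limit or range.

## Working session

There is one attempt and no reset: what is moved stays moved. The work goes in short steps, Python scripts to look and compute and a shell command to move; the robot and the scene stay as the last step left them, time stands still between calls to the robot, and variables do not carry over. Pictures are saved under pics/ and viewed, about 8 in all and at most 12, crops included, and the job is handed in when it is done.

```bash
ls; mkdir -p pics
cat > h.py <<'E'
import numpy as np, cv2
from scipy.spatial.transform import Rotation as R
from rig import get_obs, imaging, robot
def P(n):
    p=imaging.camera_params(n); return np.array(p["camera_matrix"]),np.array(p["xyz"]),np.array(p["rotation"])
def ray(n,px,p=None):
    K,t,Rm=p or P(n)
    if Rm.shape!=(3,3): Rm=R.from_quat(Rm).as_matrix()
    d=Rm@np.linalg.inv(K)@np.array([px[0],px[1],1.]); return t,d/np.linalg.norm(d)
def atz(n,px,z,p=None):
    t,d=ray(n,px,p); return t+d*(z-t[2])/d[2]
def tri(rs):
    A=sum(np.eye(3)-np.outer(d,d) for t,d in rs); b=sum((np.eye(3)-np.outer(d,d))@t for t,d in rs)
    x=np.linalg.solve(A,b); return x,[np.linalg.norm(np.cross(x-t,d))*1000 for t,d in rs]
def save(n,f):
    im=imaging.camera(n); cv2.imwrite('pics/'+f,im[:,:,::-1]); return im
def proj(n,X,p=None):
    K,t,Rm=p or P(n); c=Rm.T@(np.array(X)-t); u=K@c; return u[:2]/u[2]
E
python3 - <<'E'
from h import *
np.set_printoptions(precision=3,suppress=True)
for n in ("scene","side","wrist"):
    K,t,Rm=P(n); print(n,K[0],t,Rm.tolist())
a=save("scene","a.png"); b=save("side","b.png")
for n in ("scene","side"):
    for k in ("groove","clamp_housing","clamp_bore","key_wing","block_deck","spare_centre","canister_centre"):
        r=imaging.tip_of(n,k); print(n,k,[(np.round(x["pixel"]).tolist(),round(x["confidence"],2)) for x in r[:4]])
cv2.imwrite('pics/ab.png',np.vstack([a,b])[:,:,::-1][:, :])
o=get_obs(); print(o["time"],o["tool_rot"])
E
```

```text
pics
scene [484.77    0.    322.952] [ 1.258 -0.526  0.808] [0.8051409790374385, 0.399582428220584, -0.20578358465561616, -0.3869560740164983]
side [366.049   0.    319.244] [0.202 0.444 0.697] [-0.29699512206498524, 0.8827775534348746, -0.34526633479626456, 0.1152772600190312]
wrist [311.568   0.    319.261] [0.111 0.62  0.383] [0.7941618878374883, 0.5945039152758053, 0.07445045875587263, 0.10163227744754533]
scene groove [([379.0, 193.0], 0.66), ([171.0, 246.0], 0.17)]
scene clamp_housing [([389.0, 250.0], 0.75), ([323.0, 230.0], 0.66), ([305.0, 267.0], 0.6), ([268.0, 352.0], 0.57)]
scene clamp_bore [([322.0, 270.0], 0.8), ([392.0, 244.0], 0.6), ([319.0, 219.0], 0.58), ([171.0, 251.0], 0.31)]
scene key_wing [([390.0, 246.0], 0.55), ([322.0, 218.0], 0.52)]
scene block_deck [([385.0, 198.0], 0.92)]
scene spare_centre [([265.0, 226.0], 0.7)]
scene canister_centre [([348.0, 167.0], 0.76)]
side groove [([269.0, 260.0], 0.81)]
side clamp_housing [([317.0, 177.0], 0.89), ([321.0, 212.0], 0.63), ([253.0, 199.0], 0.57)]
side clamp_bore [([248.0, 209.0], 0.85), ([330.0, 220.0], 0.81), ([310.0, 178.0], 0.63), ([229.0, 257.0], 0.27)]
side key_wing [([320.0, 165.0], 0.64), ([324.0, 202.0], 0.56), ([252.0, 188.0], 0.44), ([317.0, 175.0], 0.39)]
side block_deck [([264.0, 278.0], 0.95)]
side spare_centre [([382.0, 209.0], 0.55)]
side canister_centre [([314.0, 274.0], 0.9), ([306.0, 176.0], 0.45), ([382.0, 151.0], 0.4)]
0.8 [ 0.101  0.7   -0.101  0.7  ]
```

View pics/a.png

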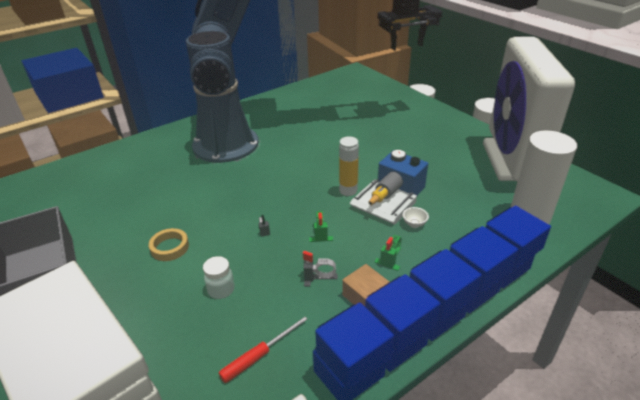

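View pics/b.png

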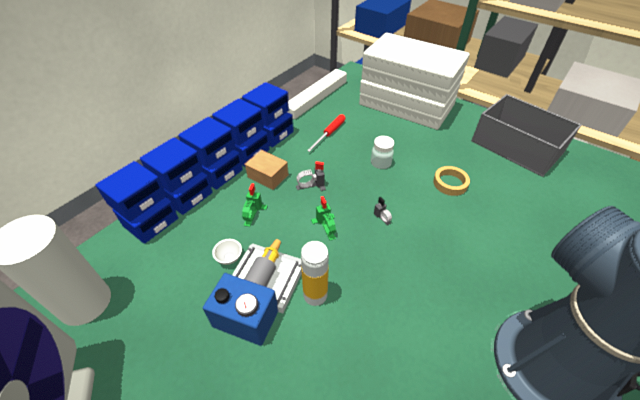

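Candidates for the clamp, as scene / side pixels:
- Dark steel clamp with red key: (308,266) / (319,177). This one fits the description.
- Green look-alike 1: (321,230) / (324,215).
- Green look-alike 2: (390,252) / (252,203).
- Spare with black key: (264,226) / (382,209).

Next I measure positions and check the choice in a close crop.

```bash
sed -i 's/np.array(p\["rotation"\])$/R.from_quat(p["rotation"]).as_matrix()/' h.py
python3 - <<'E'
from h import *
np.set_printoptions(precision=4,suppress=True)
a=save("scene","a2.png"); b=save("side","b2.png")
def best(n,k,near=None):
    r=[np.array(x["pixel"]) for x in imaging.tip_of(n,k)]
    if near is None: return r[0]
    r=[x for x in r if np.linalg.norm(x-near)<28]
    return min(r,key=lambda x:np.linalg.norm(x-near)) if r else None
for k,s,d in (("groove",None,None),("block_deck",None,None),("block_body",None,None),("canister_centre",None,None),("dish_centre",None,None),("clamp_housing",(307,265),(319,177)),("clamp_bore",(322,270),(308,179)),("key_wing",(308,258),(320,166)),("jar_centre",None,None),("carton",None,None),("spare_centre",None,None)):
    try:
        u,v=best("scene",k,s),best("side",k,d)
        print(k,u,v, *tri([ray("scene",u),ray("side",v)]))
    except Exception as e: print(k,u,v,e)
c1=cv2.resize(a[225:305,260:420],(800,400),interpolation=cv2.INTER_CUBIC)
c2=cv2.resize(b[150:190,270:350],(400,200),interpolation=cv2.INTER_CUBIC)
c3=cv2.resize(b[230:310,200:340],(400,200),interpolation=cv2.INTER_CUBIC)
cv2.imwrite('pics/c.png',np.vstack([c1,np.hstack([c2,c3])])[:,:,::-1])
E
```

```text
groove [376.5 193.9] [267.9 257.5] [0.5428 0.1618 0.0506] [np.float64(5.0886884922228415), np.float64(5.088688492222879)]
block_deck [376.5 193.9] [267.9 257.5] list index out of range
block_body [404.7 174. ] [327.7 136.5] [0.6179 0.0266 0.2363] [np.float64(97.65549603377525), np.float64(97.65549603377512)]
canister_centre [346.3 166.6] [311.7 273. ] [0.4349 0.1498 0.0818] [np.float64(5.557593428290237), np.float64(5.557593428290291)]
dish_centre [410.1 219.1] [229.2 253.1] [0.6382 0.1907 0.0153] [np.float64(4.640150641669618), np.float64(4.640150641669636)]
clamp_housing [308.7 262.5] [317.9 177.3] [ 0.6194 -0.1082  0.0319] [np.float64(3.149736681773019), np.float64(3.1497366817731525)]
clamp_bore [322.4 267.7] [307.4 180.3] [ 0.6417 -0.0891  0.022 ] [np.float64(1.4634276333976655), np.float64(1.4634276333976002)]
key_wing [310.8 255. ] [318.1 166.3] [ 0.6262 -0.1111  0.0634] [np.float64(1.1869469824552898), np.float64(1.1869469824552161)]
jar_centre [217.5 275.6] [379.7 151.1] [ 0.5405 -0.2901  0.0409] [np.float64(4.569313702115443), np.float64(4.569313702115498)]
carton [366.7 297.6] [270.3 177.6] [ 0.7485 -0.0539 -0.0041] [np.float64(1.4146262459761978), np.float64(1.4146262459762877)]
spare_centre [264.4 223.6] [380.5 203.7] [ 0.443  -0.1212  0.034 ] [np.float64(1.2513606934878063), np.float64(1.2513606934877555)]
```

View pics/c.png

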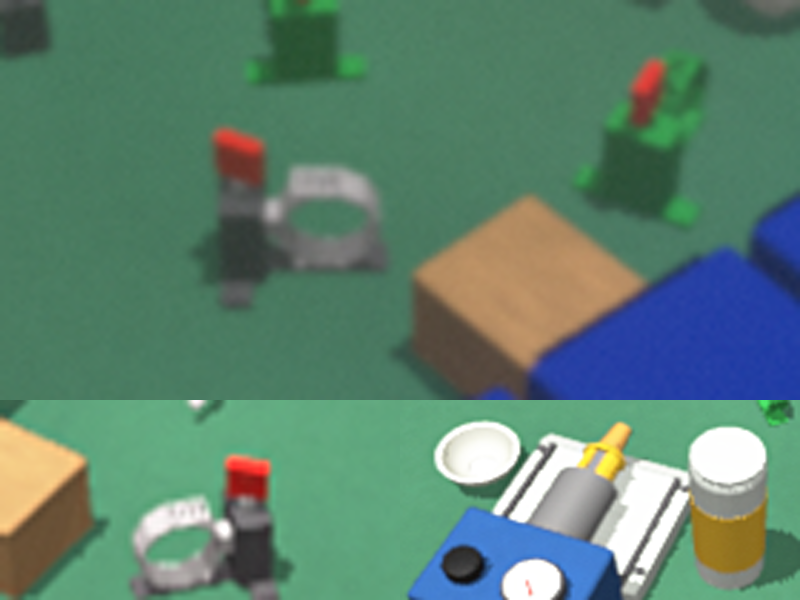

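The crop confirms the dark-housed clamp at scene (308,265), with its bore to the right. The green ones are decoys. The socket nozzle points away from the blue body, towards the upper right in the side view. Next I plan a move to a view over the block.

```bash
cat >> h.py <<'E'
def plan(pos,yaw=None,n=None):
    """print shift in tool axes (mm) from now to pos, turn about tool x (deg) to get tool-y heading yaw (deg, mod 180 as given)"""
    o=get_obs(); p=np.array(o["position"]); M=R.from_quat(o["tool_rot"]).as_matrix()
    print("t",round(o["time"],2),"pos",np.round(p*1000,1),"x",M[:,0].round(3),"yhead",round(np.degrees(np.arctan2(M[1,1],M[0,1])),1),"q",np.round(o["q"],2))
    if pos is not None: print("tool shift mm",(M.T@(np.array(pos)-p)*1000).round(1))
E
python3 - <<'E'
from h import *
np.set_printoptions(precision=3,suppress=True)
plan([0.54,0.10,0.30]); o=get_obs()
M=R.from_quat(o["tool_rot"]).as_matrix(); K,t,C=P("wrist")
print("cam in tool mm",M.T@(t-np.array(o["position"]))*1000); print("cam axes in tool",M.T@C); print(K)
plan([0.62,-0.108,0.2])
for n,u in (("side",(263,272)),("scene",(390,185))): pass
E
```

```text
t 1.95 pos [176.2 599.7 222.5] x [-0.  0. -1.] yhead 73.6 q [ 1.11  0.53  1.43  0.    1.18 -0.18]
tool shift mm [ -77.5 -376.8  489.9]
cam in tool mm [-161.895    1.306  -68.422]
cam axes in tool [[ 0.    -0.25   0.968]
 [ 1.    -0.    -0.001]
 [ 0.     0.968  0.25 ]]
[[311.568   0.    319.261]
 [  0.    311.568 198.331]
 [  0.      0.      1.   ]]
t 1.95 pos [176.2 599.7 222.5] x [-0.  0. -1.] yhead 73.6 q [ 1.11  0.53  1.43  0.    1.18 -0.18]
tool shift mm [  22.5 -553.8  625.3]
```

```bash
python3 -m inch '[[87,[-10,-34,38],[0,0,0]],[87,[-10,-34,38],[0,0,0]],[87,[-10,-34,38],[0,0,0]],[87,[-10,-34,38],[0,0,0]],[87,[-10,-34,38],[0,0,0]],[87,[-5,-34,38],[0,0,0]],[87,[0,-34,38],[0,0,0]],[87,[0,-34,38],[0,0,0]],[87,[0,-34,38],[0,0,0]],[87,[0,-34,38],[0,0,0]],[87,[0,-34,38],[0,0,0]],[87,[0,0,0],[0,0,0]]]'
python3 - <<'E'
from h import *
np.set_printoptions(precision=4,suppress=True)
plan([0.54,0.10,0.30]); p=P("wrist")
a=save("wrist","w1.png")
for k in ("groove","block_deck","canister_centre","dish_centre","clamp_housing","clamp_bore","key_wing"):
    for x in imaging.tip_of("wrist",k)[:3]:
        z={"groove":.052,"block_deck":.025,"canister_centre":.08,"dish_centre":.015,"clamp_housing":.03,"clamp_bore":.026,"key_wing":.064}[k]
        print(k,np.round(x["pixel"]),round(x["confidence"],2),atz("wrist",x["pixel"],z,p))
E
```

```text
time: 3.45
position: [0.4847, 0.1104, 0.2815]
tool_rot: [0.102, 0.696, -0.098, 0.704]
ft_force: [-0.3, -0.0, -0.5]
grip_width: 0.0865
t 3.45 pos [484.7 110.4 281.5] x [ 0.012  0.004 -1.   ] yhead 73.8 q [-0.    0.28  1.68  0.    1.17 -1.29]
tool shift mm [-17.9   5.6  56.2]
groove [373. 202.] 0.77 [0.5435 0.1688 0.052 ]
block_deck [381. 193.] 0.79 [0.5432 0.1855 0.025 ]
dish_centre [402. 250.] 0.44 [0.6408 0.1968 0.015 ]
clamp_housing [243. 230.] 0.85 [ 0.5395 -0.014   0.03  ]
clamp_housing [317. 317.] 0.65 [0.7043 0.0454 0.03  ]
clamp_bore [220. 307.] 0.92 [ 0.6478 -0.0921  0.026 ]
clamp_bore [248. 209.] 0.84 [0.5128 0.0015 0.026 ]
clamp_bore [339. 303.] 0.6 [0.6935 0.084  0.026 ]
```

View pics/w1.png

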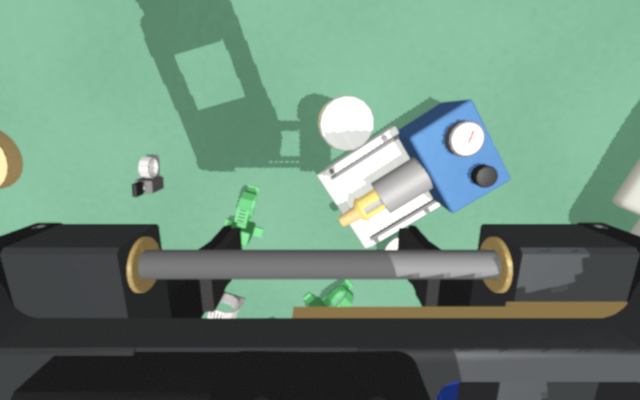

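The wrist view shows the nozzle tip at (342,220), with the socket running right-up to the body at (455,155). The canister top is at (346,123) and the green decoys are at (243,215) and (335,297). The wanted clamp is partly hidden at (225,305), so I move over it and turn.

```bash
python3 -m inch '[[87,[12,-30,26],[0,0,0]],[87,[12,-30,26],[0,0,0]],[87,[12,-30,26],[0,0,0]],[87,[12,-30,26],[0,0,0]],[87,[12,-30,26],[0,0,0]],[87,[12,-30,26],[0,0,0]],[87,[12,-30,26],[0,0,0]],[87,[0,0,0],[10.5,0,0]],[87,[0,0,0],[10.5,0,0]],[87,[0,0,0],[10.5,0,0]],[87,[0,0,0],[10.5,0,0]],[87,[0,0,0],[10.5,0,0]]]'
python3 -m inch '[[87,[0,0,0],[10.5,0,0]],[87,[0,0,0],[10.5,0,0]],[87,[0,0,0],[10.5,0,0]],[87,[0,0,0],[10.5,0,0]],[87,[0,0,0],[10.5,0,0]],[87,[0,0,0],[10.5,0,0]],[87,[0,0,0],[10.5,0,0]],[87,[0,0,0],[0,0,0]]]'
python3 - <<'E'
from h import *
np.set_printoptions(precision=4,suppress=True)
plan(None); p=P("wrist")
a=save("wrist","w2.png")
for k in ("clamp_housing","clamp_bore","key_wing"):
    for x in imaging.tip_of("wrist",k)[:3]:
        z={"clamp_housing":.03,"clamp_bore":.026,"key_wing":.064}[k]
        print(k,np.round(x["pixel"]),round(x["confidence"],2),atz("wrist",x["pixel"],z,p))
E
```

```text
time: 5.35
position: [0.6064, -0.1334, 0.1948]
tool_rot: [0.403, 0.582, -0.394, 0.586]
ft_force: [0.1, 0.7, 0.4]
grip_width: 0.0869
time: 6.35
position: [0.6068, -0.1254, 0.1946]
tool_rot: [0.676, 0.222, -0.667, 0.219]
ft_force: [0.1, -0.8, -0.6]
grip_width: 0.0868
t 6.35 pos [ 606.8 -125.4  194.6] x [ 0.011  0.008 -1.   ] yhead -53.7 q [-0.39  0.55  1.48  0.01  1.1   0.54]
clamp_housing [327. 169.] 0.77 [ 0.6257 -0.1202  0.03  ]
clamp_housing [206. 178.] 0.72 [ 0.5419 -0.0225  0.03  ]
clamp_bore [311. 132.] 0.91 [ 0.6465 -0.0843  0.026 ]
clamp_bore [176. 190.] 0.59 [ 0.5103 -0.0017  0.026 ]
key_wing [326. 174.] 0.74 [ 0.6253 -0.1183  0.064 ]
key_wing [192. 185.] 0.57 [ 0.5411 -0.0215  0.064 ]
```

View pics/w2.png

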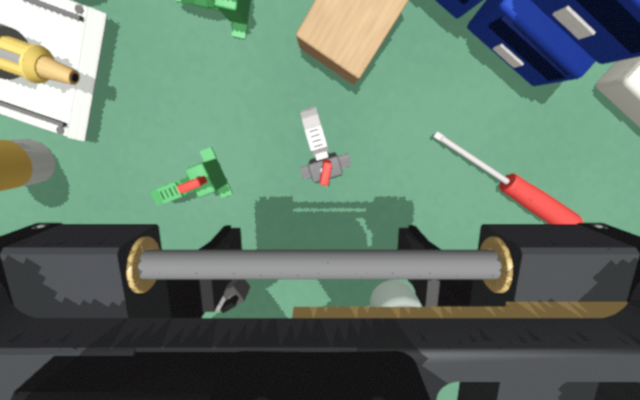

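The picture shows the clamp unobstructed: housing and key at (326,170), band at (313,130), foot ends at (304,171) and (349,160). The key is already turned a little clockwise from the clamp's x. A silhouette fit should sharpen the pose.

```bash
cat > fit.py <<'E'
from h import *
from scipy.optimize import minimize, differential_evolution
def box(cx,cy,cz,sx,sy,sz):
    return np.array([[cx+a*sx/2,cy+b*sy/2,cz+c*sz/2] for a in(-1,1) for b in(-1,1) for c in(-1,1)])/1000
th=np.linspace(0,2*np.pi,25)
def ring(r): return [np.array([[38+r*np.cos(t),y,26+r*np.sin(t)] for t in th for y in(-8,8)])/1000]
def seg():
    out=[]
    for a,b in zip(th[:-1],th[1:]):
        out.append(np.array([[38+r*np.cos(t),y,26+r*np.sin(t)] for t in(a,b) for r in(21,23) for y in(-8,8)])/1000)
    return out
BODY=[box(0,0,23,20,32,46),box(0,0,1.5,20,58,3)]+seg()
def key(a,pts):
    c,s=np.cos(-a),np.sin(-a); return pts@np.array([[c,s,0],[-s,c,0],[0,0,1]])
WING=box(0,0,64,22,8,22)
S=4
def pj(X,p):
    K,t,C=p; c=(X-t)@C; u=c@K.T; return u[:,:2]/u[:,2:]
def render(parts,x,y,z,yaw,p,box_):
    c,s=np.cos(yaw),np.sin(yaw); M=np.array([[c,-s,0],[s,c,0],[0,0,1]])
    x0,y0,x1,y1=box_; m=np.zeros(((y1-y0)*S,(x1-x0)*S),np.uint8)
    for q in parts:
        u=(pj(q@M.T+[x,y,z],p)+.5-[x0,y0])*S
        cv2.fillConvexPoly(m,cv2.convexHull(np.round(u).astype(np.int32)),1)
    return m
E
python3 - <<'E'
from fit import *
im=cv2.imread('pics/w2.png'); p=P("wrist"); B=(285,90,370,205)
c=cv2.resize(im[B[1]:B[3],B[0]:B[2]],None,fx=S,fy=S,interpolation=cv2.INTER_CUBIC).astype(int)
b,g,r=c[...,0],c[...,1],c[...,2]
red=(r>120)&(r-g>70); grey=(abs(g-r)<18)&(abs(g-b)<22)|red
def iou(m,t): m=m>0; return (m&t).sum()/(m|t).sum()
def f(v):
    x,y,yaw,a=v; m=render(BODY+[key(a,WING)],x,y,0,yaw,p,B); k=render([key(a,WING)],x,y,0,yaw,p,B)
    return -iou(m,grey)-.5*iou(k,red)
res=differential_evolution(f,[(.61,.64),(-.135,-.1),(.6,1.3),(-.2,1.2)],seed=1,maxiter=60,popsize=12)
x,y,yaw,a=res.x; print(res.x,np.degrees(yaw),-res.fun)
m=render(BODY+[key(a,WING)],x,y,0,yaw,p,B);k=render([key(a,WING)],x,y,0,yaw,p,B)
o=c.astype(np.uint8).copy()
for q,col in((m,(255,0,0)),(k,(0,255,255))): cv2.drawContours(o,cv2.findContours(q,cv2.RETR_LIST,cv2.CHAIN_APPROX_NONE)[0],-1,col,1)
mm=np.stack([grey*200+0,grey*200,np.where(red,255,grey*200)],-1).astype(np.uint8)
cv2.imwrite('pics/f1.png',np.hstack([o,mm]))
E
```

```text
[ 0.62694832 -0.11710019  0.93089628  0.43209902] 53.33642789499489 1.2700100621746797
```

View pics/f1.png

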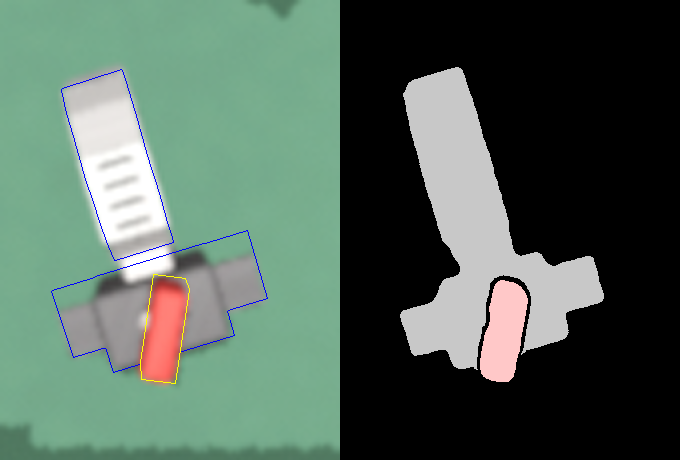

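The fit matches the picture well, giving position (0.627,-0.117), yaw 53.3° and key about 0.43 rad. Next: align, descend and grasp.

```bash
cat >> h.py <<'E'
def goto(pos,yh):
    plan(pos); o=get_obs(); M=R.from_quat(o["tool_rot"]); h=np.radians(yh)
    y=np.array([np.cos(h),np.sin(h),0]); x=np.array([0,0,-1.]); T=R.from_matrix(np.stack([x,y,np.cross(x,y)],1))
    print("rotvec deg",np.degrees((M.inv()*T).as_rotvec()).round(2)); print("shift in target-aligned axes mm",(T.inv().apply(np.array(pos)-o["position"])*1000).round(1),"F",np.round(o["ft_force"],1),"Mo",np.round(o["moment"],3),"grip",round(o["grip_width"]*1000,1))
E
python3 -m inch '[[87,[0,0,0],[-8.5,0,0]],[87,[0,0,0],[-8.5,0,0]],[87,[0,0,0],[0,0,0]]]'
python3 -c "
from h import *
goto([.627,-.117,.10],-36.7)"
```

```text
time: 6.92
position: [0.6068, -0.1258, 0.1946]
tool_rot: [0.635, 0.322, -0.626, 0.32]
ft_force: [-1.0, 0.0, 0.0]
grip_width: 0.0869
t 6.92 pos [ 606.8 -125.8  194.6] x [ 0.011  0.008 -1.   ] yhead -36.0 q [-0.39  0.55  1.48  0.01  1.1   0.23]
tool shift mm [ 94.9  10.8 -17.8]
rotvec deg [ 0.67 -0.72 -0.23]
shift in target-aligned axes mm [ 94.6  11.  -19.1] F [-1.  0.  0.] Mo [-0.11   0.142 -0.068] grip 86.9
```

```bash
python3 -m inch '[[87,[24,5,-9],[0.7,-0.7,-0.2]],[87,[24,5,-9],[0,0,0]],[87,[24,1,-1],[0,0,0]],[87,[22,0,0],[0,0,0]],[87,[0,0,0],[0,0,0]]]'
python3 -c "
from h import *
goto([.627,-.117,.014],-36.7)"
```

```text
time: 7.55
position: [0.6292, -0.1172, 0.0992]
tool_rot: [0.634, 0.313, -0.633, 0.315]
ft_force: [-0.4, 0.3, 0.7]
grip_width: 0.0869
t 7.55 pos [ 629.2 -117.2   99.2] x [ 0.003 -0.002 -1.   ] yhead -37.3 q [-0.36  0.7   1.5  -0.    0.95  0.29]
tool shift mm [85.2 -2.2  1.2]
rotvec deg [-0.61 -0.04 -0.21]
shift in target-aligned axes mm [85.2 -1.9  1.1] F [-0.4  0.3  0.7] Mo [-0.032  0.14   0.012] grip 86.9
```

```bash
python3 -m inch '[[87,[22,-1,0.5],[-0.6,0,0]],[87,[22,-1,0.5],[0,0,0]],[87,[22,0,0],[0,0,0]],[87,[18,0,0],[0,0,0]],[20,[0,0,0],[0,0,0]],[20,[0,0,0],[0,0,0]],[20,[0,0,0],[0,0,0]],[20,[0,0,0],[0,0,0]],[20,[0,0,0],[0,0,0]]]' 40
python3 -c "
from h import *
goto([.627,-.117,.014],-36.7)"
```

```text
time: 8.68
position: [0.6341, -0.1196, 0.0217]
tool_rot: [0.637, 0.31, -0.628, 0.321]
ft_force: [0.2, -1.3, -0.6]
grip_width: 0.045
t 8.68 pos [ 634.1 -119.6   21.7] x [ 0.018 -0.007 -1.   ] yhead -37.0 q [-0.36  0.81  1.52 -0.    0.79  0.29]
tool shift mm [ 7.5 -7.4  2.3]
rotvec deg [-0.29 -0.3  -1.07]
shift in target-aligned axes mm [ 7.7 -7.3  2.2] F [ 0.2 -1.3 -0.6] Mo [0.032 0.274 0.01 ] grip 45.0
```

```bash
python3 -m inch '[[50,[3,-4,1],[0,0,-0.8]],[50,[3,-3,1],[0,0,0]],[50,[1,0,0],[0,0,0]],[50,[0,0,0],[0,0,0]]]' 40
python3 -c "
from h import *
goto([.627,-.117,.014],-36.7)"
```

```text
time: 9.18
position: [0.6268, -0.1167, 0.0141]
tool_rot: [0.635, 0.315, -0.631, 0.316]
ft_force: [0.4, -0.1, 0.6]
grip_width: 0.0499
t 9.18 pos [ 626.8 -116.7   14.1] x [ 0.006  0.002 -1.   ] yhead -37.0 q [-0.36  0.82  1.54  0.01  0.78  0.28]
tool shift mm [0.1 0.3 0.1]
rotvec deg [-0.3  -0.3  -0.21]
shift in target-aligned axes mm [0.1 0.3 0.1] F [ 0.4 -0.1  0.6] Mo [-0.113  0.088 -0.023] grip 49.9
```

Aligned. Close, then lift.

```bash
python3 -m inch '[[20,[0,0,0],[0,0,0]],[20,[0,0,0],[0,0,0]],[20,[0,0,0],[0,0,0]],[20,[0,0,0],[0,0,0]],[20,[-15,0,0],[0,0,0]],[20,[-30,0,0],[0,0,0]],[20,[-40,0,0],[0,0,0]],[20,[-40,0,0],[0,0,0]],[20,[0,0,0],[0,0,0]]]' 40
python3 - <<'E'
from h import *
np.set_printoptions(precision=4,suppress=True)
goto([.56,0.02,.16],104)
# axis estimate from w1 nets so far: groove 
save("side","s2.png")
E
```

```text
time: 10.3
position: [0.6245, -0.1163, 0.1432]
tool_rot: [0.634, 0.316, -0.632, 0.315]
ft_force: [0.0, -0.5, -2.7]
grip_width: 0.0315
t 10.3 pos [ 624.5 -116.3  143.2] x [ 0.002  0.004 -1.   ] yhead -37.0 q [-0.36  0.63  1.48  0.    1.03  0.28]
tool shift mm [ -16.5 -133.5  -70.2]
rotvec deg [-140.99   -0.14   -0.28]
shift in target-aligned axes mm [-16.8 147.9 -29.6] F [ 0.  -0.5 -2.7] Mo [-0.097  0.1    0.013] grip 31.5
```

```bash
python3 -m inch '[[20,[0,0,0],[-10.6,0,0]],[20,[0,0,0],[-10.6,0,0]],[20,[0,0,0],[-10.6,0,0]],[20,[0,0,0],[-10.6,0,0]],[20,[0,0,0],[-10.6,0,0]],[20,[0,0,0],[-10.6,0,0]],[20,[0,0,0],[-10.6,0,0]],[20,[0,0,0],[-10.6,0,0]],[20,[0,0,0],[-10.6,0,0]],[20,[0,0,0],[-10.6,0,0]],[20,[0,0,0],[-10.6,0,0]],[20,[0,0,0],[-10.6,0,0]]]'
python3 -m inch '[[20,[0,0,0],[-10.6,0,0]],[20,[0,0,0],[0,0,0]]]'
python3 - <<'E'
from h import *
goto([.605,0.03,.13],104)
E
```

```text
time: 11.85
position: [0.6013, -0.1079, 0.113]
tool_rot: [-0.004, 0.726, 0.022, 0.687]
ft_force: [0.7, 1.3, -3.8]
grip_width: 0.0318
time: 12.1
position: [0.598, -0.1066, 0.1086]
tool_rot: [-0.066, 0.724, 0.091, 0.681]
ft_force: [-0.4, -0.1, -3.0]
grip_width: 0.0316
t 12.1 pos [ 598.  -106.6  108.6] x [-0.064  0.029 -0.998] yhead 102.7 q [-0.36  0.67  1.52  0.    1.02 -2.16]
tool shift mm [-17.9 132.6  35.9]
rotvec deg [-1.27 -3.18 -2.45]
shift in target-aligned axes mm [-21.4 130.9  39.9] F [-0.4 -0.1 -3. ] Mo [ 0.058 -0.051 -0.008] grip 31.6
```

```bash
python3 -m inch '[[20,[-5,33,10],[-0.6,-1.6,-1.2]],[20,[-5,33,10],[-0.6,-1.6,-1.2]],[20,[-5,33,10],[0,0,0]],[20,[-5,32,10],[0,0,0]],[20,[0,0,0],[0,0,0]],[20,[0,0,0],[0,0,0]]]'
python3 - <<'E'
from h import *
np.set_printoptions(precision=4,suppress=True)
goto([.605,0.03,.13],104); p=P("wrist")
a=save("wrist","w3.png")
for k in ("groove","block_deck","dish_centre","canister_centre","clamp_housing","clamp_bore","key_wing"):
    for x in imaging.tip_of("wrist",k)[:3]:
        z={"groove":.052,"block_deck":.025,"canister_centre":.08,"dish_centre":.015}.get(k,.15)
        print(k,np.round(x["pixel"]),round(x["confidence"],2),atz("wrist",x["pixel"],z,p))
E
```

```text
time: 12.85
position: [0.6025, 0.0336, 0.1229]
tool_rot: [-0.077, 0.707, 0.08, 0.699]
ft_force: [0.4, -0.6, -2.7]
grip_width: 0.0315
t 12.85 pos [602.5  33.6 122.9] x [-0.012  0.003 -1.   ] yhead 102.7 q [-0.13  0.63  1.57  0.    0.96 -1.92]
tool shift mm [-7.2 -4.   1.6]
rotvec deg [-1.25 -0.65 -0.32]
shift in target-aligned axes mm [-7.1 -4.1  1.6] F [ 0.4 -0.6 -2.7] Mo [-0.029  0.011 -0.006] grip 31.5
groove [506. 176.] 0.9 [0.5455 0.1682 0.052 ]
block_deck [513. 168.] 0.76 [0.5393 0.1882 0.025 ]
dish_centre [320. 257.] 0.6 [0.6583 0.0483 0.015 ]
canister_centre [319. 259.] 0.74 [0.631  0.0411 0.08  ]
clamp_housing [318. 259.] 0.83 [0.5992 0.0336 0.15  ]
clamp_housing [271. 115.] 0.69 [ 0.5397 -0.0004  0.15  ]
clamp_housing [310. 307.] 0.56 [0.625  0.0353 0.15  ]
clamp_bore [299.  78.] 0.86 [0.5229 0.0083 0.15  ]
clamp_bore [318. 185.] 0.72 [0.5646 0.0258 0.15  ]
clamp_bore [354. 300.] 0.64 [0.6166 0.055  0.15  ]
key_wing [258. 112.] 0.63 [ 0.5399 -0.0055  0.15  ]
key_wing [318. 294.] 0.61 [0.6174 0.0376 0.15  ]
```

View pics/w3.png

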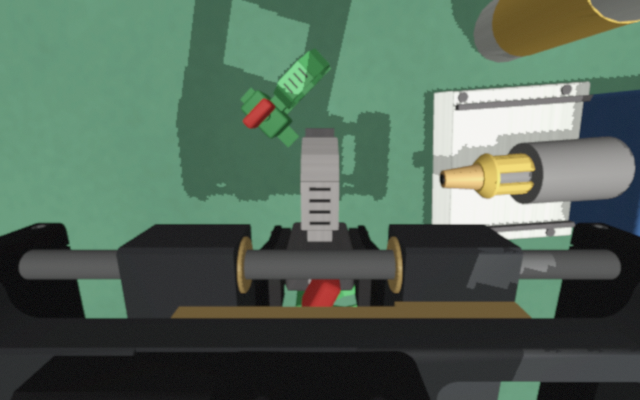

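The view shows the held clamp with its band at (320,185), and the socket level with it on the right: nozzle tip (442,178), barb (490,176), shoulder (530–630,170). The canister is at top right. I fit both poses.

```bash
cat > fit2.py <<'E'
from fit import *
import sys
def rev(prof,n=24):
    t=np.linspace(0,2*np.pi,n); out=[]
    for (x0,r0),(x1,r1) in zip(prof[:-1],prof[1:]):
        out.append(np.array([[x,r*np.cos(q),r*np.sin(q)] for x,r in((x0,r0),(x1,r1)) for q in t])/1000)
    return out
SOCK=rev([(-47,7),(-21,10)])+rev([(-21,10),(-19.5,17.5),(-13,17.5)])+rev([(-13,15),(13,15)])
SHOULD=rev([(13,23.5),(75,23.5)])
def up(im,B): return cv2.resize(im[B[1]:B[3],B[0]:B[2]],None,fx=S,fy=S,interpolation=cv2.INTER_CUBIC).astype(int)
def iou(m,t): m=m>0; return (m&t).sum()/(m|t).sum()
def fitsock(im,p,B,show):
    c=up(im,B); b,g,r=c[...,0],c[...,1],c[...,2]
    yel=((r-b>55)&(r>g-5)&(r>90)).astype(np.uint8)
    yel=cv2.morphologyEx(yel,cv2.MORPH_CLOSE,np.ones((45,45),np.uint8))
    n,l,st,_=cv2.connectedComponentsWithStats(yel); yel=l==1+np.argmax(st[1:,4])
    def f(v): 
        m=render(SOCK,v[0],v[1],.052,v[2],p,B); s=render(SHOULD,v[0],v[1],.052,v[2],p,B)
        m=(m>0)&~(s>0); return -iou(m,yel)
    e=differential_evolution(f,[(.52,.565),(.14,.19),(1.6,2.0)],seed=1,maxiter=40,popsize=12)
    show_(c,[render(SOCK,e.x[0],e.x[1],.052,e.x[2],p,B),render(SHOULD,e.x[0],e.x[1],.052,e.x[2],p,B)],show,yel); return e.x,-e.fun
def show_(c,ms,fn,mask):
    o=c.astype(np.uint8).copy()
    for q,col in zip(ms,((255,0,0),(0,0,255))): cv2.drawContours(o,cv2.findContours(q,cv2.RETR_LIST,cv2.CHAIN_APPROX_NONE)[0],-1,col,1)
    o=o//1; o[...,1][mask&(np.indices(mask.shape).sum(0)%6==0)]=255
    cv2.imwrite(fn,o)
def fitheld(im,p,B,o,show,foot=14):
    "ring fit; returns screw-axis offset in tool y,z mm and clamp-x heading"
    c=up(im,B); b,g,r=c[...,0],c[...,1],c[...,2]
    m0=((abs(g-r)<22)&(abs(g-b)<25)&(g>75)); n,l,st,_=cv2.connectedComponentsWithStats(m0.astype(np.uint8)); m0=l==1+np.argmax(st[1:,4])
    T=np.array(o["position"]); M=R.from_quat(o["tool_rot"]).as_matrix(); z=T[2]-foot/1000
    RING=seg()
    yh=np.arctan2(M[1,1],M[0,1])+np.pi/2
    def f(v): return -iou(render(RING,v[0],v[1],z,v[2],p,B),m0)
    e=differential_evolution(f,[(T[0]-.012,T[0]+.012),(T[1]-.012,T[1]+.012),(yh-.12,yh+.12)],seed=1,maxiter=40,popsize=12)
    show_(c,[render(RING,e.x[0],e.x[1],z,e.x[2],p,B)],show,m0)
    return e.x,-e.fun,(M.T@np.array([e.x[0]-T[0],e.x[1]-T[1],0])*1000).round(1),np.degrees(e.x[2]-yh)
E
python3 - <<'E'
from fit2 import *
np.set_printoptions(precision=4,suppress=True)
im=cv2.imread('pics/w3.png'); p=P("wrist"); o=get_obs()
e,s=fitsock(im,p,(425,130,640,225),'pics/fs.png'); print("sock",e,np.degrees(e[2]),s)
h=fitheld(im,p,(280,120,360,222),o,'pics/fh.png'); print("held",h)
a=cv2.imread('pics/fs.png'); b=cv2.imread('pics/fh.png'); a=cv2.resize(a,None,fx=.6,fy=.6); b=cv2.resize(b,None,fx=.8,fy=.8)
W=np.zeros((max(a.shape[0],b.shape[0]),a.shape[1]+b.shape[1],3),np.uint8); W[:a.shape[0],:a.shape[1]]=a; W[:b.shape[0],a.shape[1]:]=b; cv2.imwrite('pics/f2.png',W)
E
```

```text
sock [0.5438 0.1721 1.8751] 107.43593336078409 0.6751605595161391
held (array([0.601 , 0.0337, 3.3648]), np.float64(0.9336004579278764), array([ 0. ,  1.2, -2.1]), np.float64(0.03441349586602377))
```

View pics/f2.png

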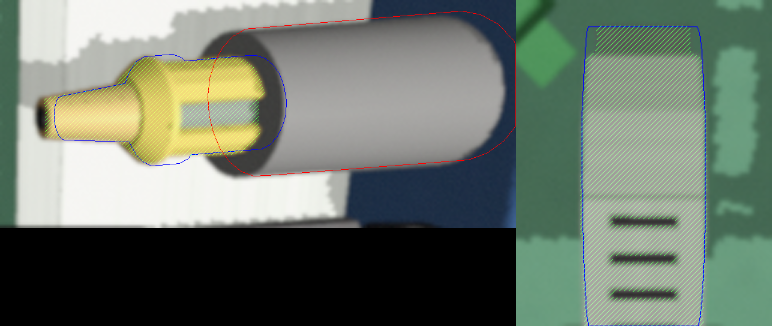

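```bash
cat > fit3.py <<'E'
from fit2 import *
SOCK2=rev([(-47,7),(-21,10)])+rev([(-21,11),(-15,17.5),(-13,17.5)])+rev([(-13,15),(13,15)])
FACE=rev([(13,23.5),(13.01,23.5)])
def fits(im,p,B,show,z=.052):
    c=up(im,B); b,g,r=c[...,0],c[...,1],c[...,2]
    yel=((r-b>50)&(r>g-5)&(r>70)).astype(np.uint8)
    yel=cv2.morphologyEx(yel,cv2.MORPH_CLOSE,np.ones((45,45),np.uint8))
    n,l,st,_=cv2.connectedComponentsWithStats(yel); yel=l==1+np.argmax(st[1:,4])
    dark=(r<88)&(b-r<18)&(abs(g-r)<14)
    n,l,st,_=cv2.connectedComponentsWithStats((dark|yel).astype(np.uint8)); lab=np.bincount(l[yel]).argmax(); yd=l==lab
    yd=cv2.morphologyEx(yd.astype(np.uint8),cv2.MORPH_OPEN,np.ones((7,7),np.uint8))>0
    def f(v):
        m=render(SOCK2,v[0],v[1],z,v[2],p,B); s=render(SOCK2+FACE,v[0],v[1],z,v[2],p,B); return -iou(m,yel)-iou(s,yd)
    e=differential_evolution(f,[(.52,.565),(.14,.19),(1.6,2.0)],seed=1,maxiter=50,popsize=12)
    v=e.x; show_(c,[render(SOCK2+FACE,v[0],v[1],z,v[2],p,B),render(SHOULD,v[0],v[1],z,v[2],p,B)],show,yd); return v,-e.fun
E
python3 - <<'E'
from fit3 import *
np.set_printoptions(precision=4,suppress=True)
im=cv2.imread('pics/w3.png'); p=P("wrist")
e,s=fits(im,p,(425,130,640,225),'pics/fs2.png'); print("sock",e,np.degrees(e[2]),s)
E
```

```text
sock [0.5454 0.1666 1.8793] 107.67779508935699 1.8572689167157308
```

View pics/fs2.png

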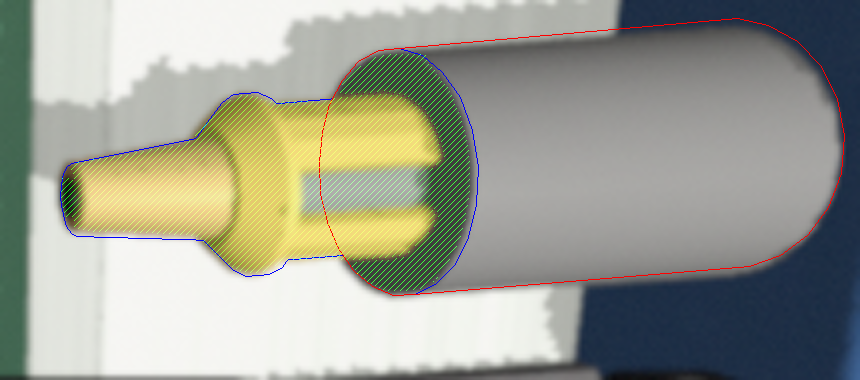

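The fit is very good: groove (0.5454,0.1666), axis heading 107.7°. Now go to a standoff on the axis in front of the nozzle.

```bash
cat > tgt.py <<'E'
from h import *
import sys
G=np.array([.5454,.1666]); H=107.7
def tcp(s,z,oy=1.2,oz=-2.1):
    h=np.radians(H); u=np.array([np.cos(h),np.sin(h)]); w=np.array([np.sin(h),-np.cos(h)])
    q=G+(38-oz)/1000*w+(s-oy)/1000*u; return [q[0],q[1],z/1000]
if __name__=="__main__": goto(tcp(*map(float,sys.argv[1:])),H)
E
python3 -m inch '[[20,[0,0,0],[-2.6,-0.3,-0.2]],[20,[0,0,0],[-2.4,-0.3,-0.1]],[20,[0,0,0],[0,0,0]]]'; python3 tgt.py -85 60
```

```text
time: 13.62
position: [0.6034, 0.032, 0.1239]
tool_rot: [-0.109, 0.698, 0.109, 0.699]
ft_force: [-0.1, 0.2, -2.3]
grip_width: 0.0317
t 13.62 pos [603.4  32.  123.9] x [ 0.002  0.001 -1.   ] yhead 107.8 q [-0.13  0.62  1.57  0.    0.94 -2.01]
tool shift mm [63.9 59.6 25.7]
rotvec deg [ 0.07  0.09 -0.  ]
shift in target-aligned axes mm [63.9 59.7 25.7] F [-0.1  0.2 -2.3] Mo [0.004 0.052 0.026] grip 31.7
```

```bash
python3 -m inch '[[20,[16,15,7],[0,0,0]],[20,[16,15,7],[0,0,0]],[20,[16,15,6],[0,0,0]],[20,[15,14,5],[0,0,0]],[20,[0,0,0],[0,0,0]],[20,[0,0,0],[0,0,0]]]'; python3 tgt.py -85 60
python3 - <<'E'
from fit3 import *
np.set_printoptions(precision=4,suppress=True)
p=P("wrist"); o=get_obs(); save("wrist","w4.png"); im=cv2.imread('pics/w4.png')
e,s=fits(im,p,(350,100,640,225),'pics/fs3.png'); print("sock",e,np.degrees(e[2]),s)
h=fitheld(im,p,(280,120,360,222),o,'pics/fh3.png'); print("held",h)
cv2.imwrite('pics/f4.png',np.vstack([cv2.resize(cv2.imread('pics/fs3.png'),None,fx=.5,fy=.5),im[:, :580]])[:600])
E
```

```text
time: 14.38
position: [0.6089, 0.1019, 0.0545]
tool_rot: [-0.109, 0.699, 0.11, 0.698]
ft_force: [0.5, 0.7, -3.8]
grip_width: 0.032
t 14.38 pos [608.9 101.9  54.5] x [-0.001  0.001 -1.   ] yhead 107.8 q [-0.02  0.74  1.57  0.    0.83 -1.9 ]
tool shift mm [-5.5 -5.3 -0.7]
rotvec deg [ 0.09 -0.07 -0.07]
shift in target-aligned axes mm [-5.5 -5.3 -0.7] F [ 0.5  0.7 -3.8] Mo [ 0.003 -0.018 -0.017] grip 32.0
sock [0.5448 0.1663 1.8703] 107.15885748635759 1.634976132342992
held (array([0.6096, 0.1046, 3.4744]), np.float64(0.9033633435807349), array([0. , 2.3, 1.5]), np.float64(1.2762897311753543))
```

View pics/f4.png

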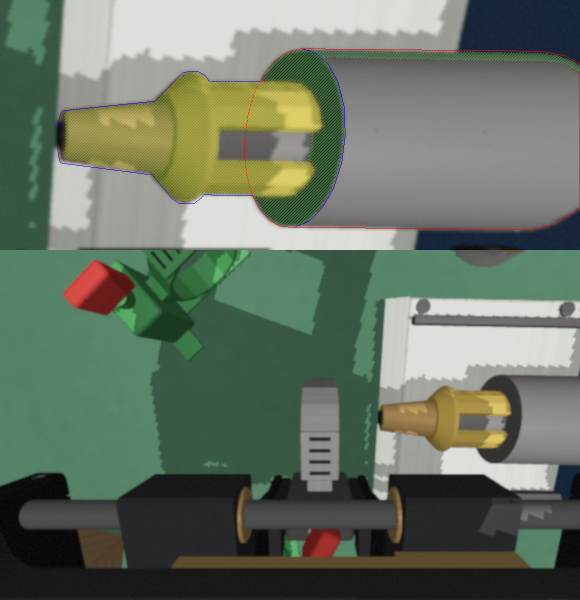

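Run:
```python
from fit3 import *
np.set_printoptions(precision=1,suppress=True,linewidth=200)
im=cv2.imread('pics/w4.png').astype(int); p=P("wrist"); o=get_obs()
print("col 312 rows 122..140",im[120:140,312].tolist()[::1])
print("row175 left",im[170,296:308].tolist()); print("row175 right",im[170,332:346].tolist())
print("row210 left",im[210,296:308].tolist()); print("row210 right",im[210,332:346].tolist())
T=np.array(o["position"]); M=R.from_quat(o["tool_rot"]).as_matrix(); z=T[2]-.014
yh=np.arctan2(M[1,1],M[0,1])+np.pi/2
for oy,oz in((1.2,-2.1),(1.2,0),(0,0)):
    t=T+M@np.array([0,oy,oz])/1000
    B=(280,110,360,260); m=render(seg(),t[0],t[1],z,yh,p,B)>0
    ys,xs=np.where(m); print(oy,oz,"top",B[1]+ys.min()/S,"bot",B[1]+ys.max()/S,[ (r,B[0]+np.where(m[(r-B[1])*S])[0].min()/S,B[0]+np.where(m[(r-B[1])*S])[0].max()/S) for r in(170,210)])
```

```text
col 312 rows 122..140 [[69, 87, 57], [68, 87, 57], [67, 87, 56], [67, 87, 55], [68, 88, 56], [67, 87, 56], [69, 87, 57], [69, 84, 60], [69, 76, 66], [71, 72, 71], [72, 72, 74], [72, 71, 72], [71, 71, 72], [72, 71, 74], [71, 71, 73], [72, 72, 73], [76, 77, 79], [93, 94, 97], [112, 114, 117], [115, 117, 119]]
row175 left [[67, 86, 55], [68, 87, 56], [67, 86, 54], [72, 89, 60], [93, 104, 90], [120, 126, 122], [133, 136, 139], [135, 138, 141], [135, 138, 141], [135, 138, 141], [135, 137, 141], [136, 139, 142]]
row175 right [[136, 138, 141], [136, 139, 142], [137, 140, 142], [137, 139, 142], [136, 139, 141], [134, 137, 139], [123, 128, 126], [93, 104, 89], [72, 89, 61], [66, 85, 55], [66, 85, 54], [67, 86, 56], [66, 85, 55], [68, 87, 56]]
row210 left [[70, 88, 57], [68, 87, 55], [68, 87, 55], [72, 90, 61], [90, 103, 86], [119, 126, 120], [136, 140, 141], [140, 143, 146], [140, 143, 146], [140, 143, 146], [139, 141, 145], [138, 140, 143]]
row210 right [[137, 139, 142], [138, 140, 143], [138, 140, 143], [138, 140, 143], [137, 140, 142], [134, 138, 140], [121, 127, 124], [86, 98, 81], [66, 84, 53], [67, 85, 54], [66, 85, 53], [66, 85, 53], [67, 85, 53], [68, 86, 55]]
1.2 -2.1 top 128.25 bot 223.75 [(170, np.float64(300.25), np.float64(339.0)), (210, np.float64(301.25), np.float64(338.0))]
1.2 0 top 132.75 bot 227.75 [(170, np.float64(300.5), np.float64(338.75)), (210, np.float64(301.25), np.float64(338.25))]
0 0 top 132.75 bot 227.75 [(170, np.float64(297.5), np.float64(336.0)), (210, np.float64(298.25), np.float64(335.5))]
```

```bash
sed -i 's/^G=.*/G=np.array([.5451,.1665]); H=107.5/' tgt.py; python3 -m inch '[[20,[6,4,-0.5],[0,0,0]],[20,[6,4,0],[0,0,0]],[20,[0,2,0],[0,0,0]],[20,[0,0,0],[0,0,0]]]'; python3 tgt.py -70 42
```

```text
time: 14.92
position: [0.606, 0.1105, 0.0432]
tool_rot: [-0.108, 0.698, 0.109, 0.699]
ft_force: [0.8, -0.0, -2.7]
grip_width: 0.0316
t 14.93 pos [606.  110.5  43.2] x [ 0.001  0.001 -1.   ] yhead 107.7 q [-0.    0.75  1.58  0.    0.8  -1.88]
tool shift mm [ 1.2  0.5 -1.1]
rotvec deg [ 0.15  0.06 -0.03]
shift in target-aligned axes mm [ 1.2  0.5 -1.1] F [ 0.8 -0.  -2.7] Mo [ 0.001  0.042 -0.032] grip 31.6
```

Run:
```python
from fit3 import *
np.set_printoptions(precision=4,suppress=True)
p=P("wrist"); o=get_obs(); save("wrist","w5.png"); im=cv2.imread('pics/w5.png')
e,s=fits(im,p,(342,100,560,222),'pics/fs5.png'); print("sock",e,np.degrees(e[2]),s)
b=im.astype(int); print("band top rows", [ (r,b[r,312].tolist()) for r in range(124,142,2)])
```

```text
sock [0.5447 0.1666 1.8722] 107.27114583989326 1.6658195935574969
band top rows [(124, [66, 84, 54]), (126, [66, 84, 55]), (128, [69, 74, 67]), (130, [71, 69, 71]), (132, [70, 70, 71]), (134, [69, 70, 71]), (136, [75, 76, 77]), (138, [110, 112, 115]), (140, [112, 115, 117])]
```

View pics/w5.png

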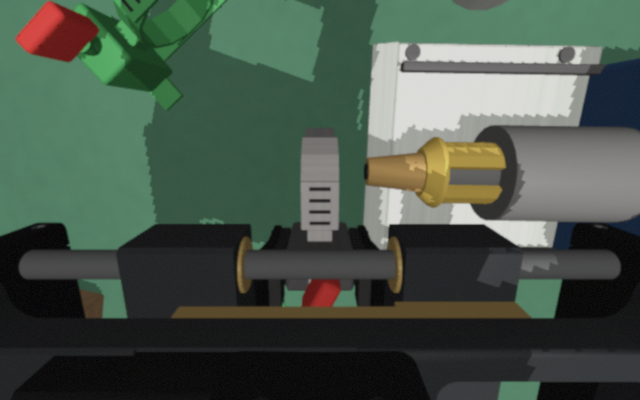

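Run:
```python
from fit3 import *
im=cv2.imread('pics/w5.png').astype(int); b,g,r=im[...,0],im[...,1],im[...,2]
ex=g-(r+b)/2  # green excess: bg ~24
for row in (129,131,133,135,137,139,141,145,150,160,180,200,215):
    e=ex[row,285:360]; 
    m=np.where(e<e[:8].mean()/2)[0]; m=m[(m<60)]
    def sub(i0,i1): 
        t=e[:8].mean()/2; return 285+i0+(e[i0]-t)/(e[i0]-e[i1])*(i1-i0)
    print(row,round(sub(m[0],m[0]-1),1),round(sub(m[-1],m[-1]+1),1),"w",round(sub(m[-1],m[-1]+1)-sub(m[0],m[0]-1),1), g[row,320])
p=P("wrist"); o=get_obs(); T=np.array(o["position"]); M=R.from_quat(o["tool_rot"]).as_matrix(); z=T[2]-.014
yh=np.arctan2(M[1,1],M[0,1])+np.pi/2; B=(280,110,360,260)
for oz in(-2.1,0,2,4):
    t=T+M@np.array([0,1.2,oz])/1000; m=render(seg(),t[0],t[1],z,yh,p,B)>0
    q=box(61,0,1.5,.1,16,3)
    print(oz,"ring top",B[1]+np.where(m)[0].min()/S,[(rr,int(m[(rr-B[1])*S].sum())/S) for rr in(130,133,137,139,141,145,150,160,180)])
```

```text
129 304.7 334.0 w 29.3 69
131 304.7 333.9 w 29.2 69
133 304.7 333.9 w 29.2 68
135 304.6 333.8 w 29.2 70
137 302.5 336.1 w 33.6 93
139 301.4 337.3 w 35.9 114
141 301.3 337.6 w 36.3 116
145 300.9 337.7 w 36.8 117
150 300.8 338.1 w 37.3 115
160 300.0 338.9 w 38.8 135
180 299.8 338.8 w 39.0 128
200 300.0 338.8 w 38.7 43
215 300.3 338.5 w 38.1 140
-2.1 ring top 128.25 [(130, 35.5), (133, 36.25), (137, 37.0), (139, 37.5), (141, 37.5), (145, 38.0), (150, 38.25), (160, 38.75), (180, 38.75)]
0 ring top 133.0 [(130, 0.0), (133, 34.25), (137, 36.0), (139, 36.25), (141, 36.75), (145, 37.25), (150, 37.75), (160, 38.25), (180, 38.75)]
2 ring top 137.25 [(130, 0.0), (133, 0.0), (137, 0.0), (139, 35.0), (141, 35.75), (145, 36.75), (150, 37.25), (160, 37.75), (180, 38.5)]
4 ring top 141.5 [(130, 0.0), (133, 0.0), (137, 0.0), (139, 0.0), (141, 0.0), (145, 35.25), (150, 36.5), (160, 37.5), (180, 38.5)]
```

The narrower dark strip at rows 128–136 (29 px, constant width) is the clamp's foot plate at foot level. The ring itself starts at row 137, so the screw axis sits at about +1.8 mm in tool z, not -2.1. I correct for that before entering.

```bash
sed -i 's/^G=.*/G=np.array([.5449,.1665]); H=107.4/; s/oz=-2.1/oz=1.8/' tgt.py; python3 tgt.py -66 41.5; python3 -m inch '[[20,[1,0,-3],[0.3,0,0]],[20,[0.5,2,-2],[0,0,0]],[20,[0,2,0],[0,0,0]],[20,[0,0,0],[0,0,0]]]'; python3 tgt.py -66 41.5
```

```text
t 14.97 pos [605.9 110.4  43.2] x [ 0.001  0.001 -1.   ] yhead 107.6 q [-0.    0.75  1.58  0.    0.8  -1.88]
tool shift mm [ 1.7  4.6 -5.3]
rotvec deg [ 0.25  0.06 -0.03]
shift in target-aligned axes mm [ 1.7  4.6 -5.3] F [-0.5  0.4 -2.9] Mo [0.093 0.059 0.023] grip 31.7
time: 15.48
position: [0.5998, 0.1127, 0.042]
tool_rot: [-0.106, 0.698, 0.107, 0.7]
ft_force: [0.2, 0.5, -3.5]
grip_width: 0.0319
t 15.47 pos [599.8 112.7  42. ] x [ 0.002  0.001 -1.   ] yhead 107.3 q [ 0.    0.75  1.6   0.    0.79 -1.87]
tool shift mm [ 0.5  0.6 -0.1]
rotvec deg [-0.09  0.1  -0.01]
shift in target-aligned axes mm [ 0.5  0.6 -0.1] F [ 0.2  0.5 -3.5] Mo [ 0.055 -0.001  0.023] grip 31.9
```

```bash
python3 -m inch '[[20,[0,6,0],[0,0,0]],[20,[0,6,0],[0,0,0]],[20,[0,6,0],[0,0,0]],[20,[0,6,0],[0,0,0]],[20,[0,0,0],[0,0,0]]]'; python3 tgt.py -42 41
```

```text
time: 16.1
position: [0.5921, 0.1378, 0.0421]
tool_rot: [-0.106, 0.698, 0.107, 0.7]
ft_force: [0.6, -0.3, -3.1]
grip_width: 0.0317
t 16.1 pos [592.1 137.8  42.1] x [ 0.002  0.001 -1.   ] yhead 107.3 q [ 0.04  0.75  1.61  0.    0.79 -1.83]
tool shift mm [ 1.1 -1.7 -0.3]
rotvec deg [-0.05  0.11 -0.02]
shift in target-aligned axes mm [ 1.1 -1.7 -0.3] F [ 0.6 -0.3 -3.1] Mo [ 0.032 -0.002  0.018] grip 31.7
```

```bash
python3 -m inch '[[20,[0,6,0],[0,0,0]],[20,[0,6,0],[0,0,0]],[20,[0,6,0],[0,0,0]],[20,[0,5,0],[0,0,0]],[20,[0,0,0],[0,0,0]]]'; python3 tgt.py -17 41
```

```text
time: 16.73
position: [0.5848, 0.1613, 0.0421]
tool_rot: [-0.106, 0.698, 0.107, 0.7]
ft_force: [-0.4, 0.2, -2.8]
grip_width: 0.0319
t 16.73 pos [584.8 161.3  42.1] x [ 0.002  0.001 -1.   ] yhead 107.4 q [ 0.08  0.75  1.61  0.    0.78 -1.79]
tool shift mm [ 1.1 -1.3 -0.3]
rotvec deg [-0.05  0.11 -0.02]
shift in target-aligned axes mm [ 1.1 -1.3 -0.3] F [-0.4  0.2 -2.8] Mo [ 0.071  0.027 -0.003] grip 31.9
```

Run:
```python
from h import *
a=save("wrist","w6.png"); s=save("scene","s6.png"); d=save("side","d6.png")
A=cv2.resize(a[90:260,230:560],(790,407))
W=np.zeros((600,800,3),np.uint8); W[:407,:790]=A
W[407:600,:400]=cv2.resize(s[150:220,320:465],(400,193)); W[407:600,400:]=cv2.resize(d[230:310,190:356],(400,193))
cv2.imwrite('pics/v6.png',W[:,:,::-1])
```

```text
(no output)
```

View pics/v6.png

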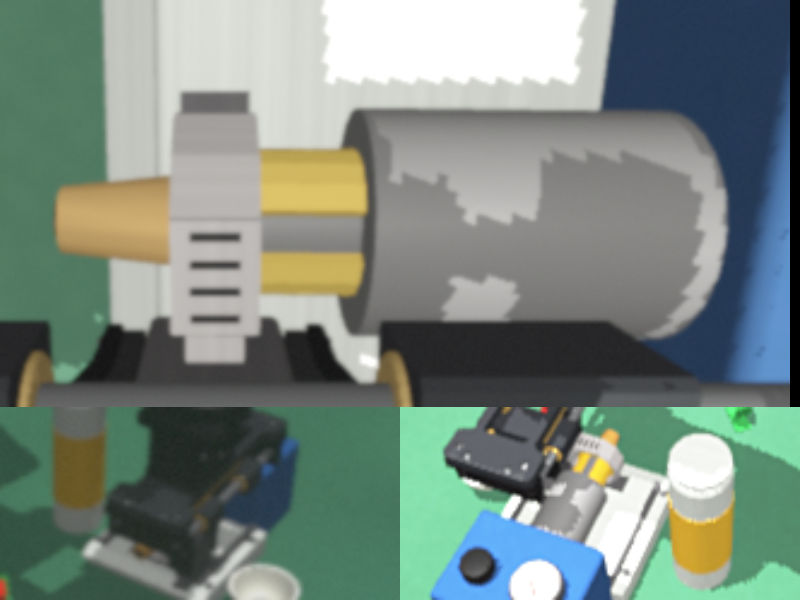

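The band is over the barb and centred on it (band rows 113–335, socket rows 148–295 of the crop), with no contact force. That was my last picture view (12 of 12). I slide on into the groove, then lower.

```bash
python3 -m inch '[[20,[0,5,0],[0,0,0]],[20,[0,5,0],[0,0,0]],[20,[0,5,0],[0,0,0]],[20,[0,1,0],[0,0,0]],[20,[0,0,0],[0,0,0]]]'; python3 tgt.py 0.5 39
python3 - <<'E'
from h import *
a=save("wrist","w7.png").astype(int)
# yellow run right of the band, top leaf row ~165 & bottom ~205 : band edges and shoulder face
for row in (160,165,200,205): print(row,[(c,a[row,c].tolist()) for c in range(330,400,5)])
E
```

```text
time: 17.5
position: [0.5801, 0.1769, 0.0421]
tool_rot: [-0.106, 0.698, 0.106, 0.7]
ft_force: [0.2, -0.4, -3.0]
grip_width: 0.0316
t 17.5 pos [580.1 176.9  42.1] x [ 0.002  0.001 -1.   ] yhead 107.3 q [ 0.11  0.75  1.61  0.    0.78 -1.76]
tool shift mm [ 3.1 -0.1 -0.5]
rotvec deg [-0.11  0.13 -0.01]
shift in target-aligned axes mm [ 3.1 -0.1 -0.5] F [ 0.2 -0.4 -3. ] Mo [ 0.063 -0.019 -0.06 ] grip 31.6
160 [(330, [188, 185, 182]), (335, [187, 184, 181]), (340, [211, 186, 100]), (345, [195, 171, 92]), (350, [132, 131, 129]), (355, [133, 132, 130]), (360, [133, 132, 130]), (365, [132, 131, 129]), (370, [132, 132, 130]), (375, [132, 131, 129]), (380, [132, 131, 129]), (385, [133, 133, 131]), (390, [132, 131, 130]), (395, [173, 173, 170])]
165 [(330, [186, 183, 180]), (335, [186, 183, 180]), (340, [211, 186, 100]), (345, [201, 177, 94]), (350, [138, 137, 135]), (355, [139, 137, 135]), (360, [138, 138, 135]), (365, [136, 136, 133]), (370, [136, 136, 134]), (375, [137, 136, 134]), (380, [136, 135, 133]), (385, [136, 135, 133]), (390, [137, 136, 134]), (395, [137, 136, 133])]
200 [(330, [147, 144, 142]), (335, [192, 189, 186]), (340, [205, 180, 96]), (345, [186, 162, 89]), (350, [135, 134, 132]), (355, [135, 134, 132]), (360, [136, 135, 132]), (365, [135, 135, 133]), (370, [135, 134, 132]), (375, [135, 134, 132]), (380, [135, 135, 132]), (385, [136, 135, 133]), (390, [135, 134, 132]), (395, [134, 134, 132])]
205 [(330, [192, 188, 186]), (335, [192, 189, 186]), (340, [206, 181, 97]), (345, [171, 149, 85]), (350, [131, 130, 128]), (355, [132, 130, 128]), (360, [132, 131, 130]), (365, [131, 131, 128]), (370, [131, 130, 129]), (375, [131, 130, 128]), (380, [133, 131, 129]), (385, [131, 130, 129]), (390, [132, 130, 128]), (395, [131, 130, 128])]
```

```bash
python3 -m inch '[[20,[1,0,0],[0,0,0]],[20,[1,0,0],[0,0,0]],[20,[1,0,0],[0,0,0]],[20,[0,0,0],[0,0,0]]]'; python3 tgt.py 0.5 39
```

```text
time: 18.05
position: [0.5804, 0.1766, 0.0394]
tool_rot: [-0.106, 0.698, 0.106, 0.7]
ft_force: [-1.0, 0.9, -1.9]
grip_width: 0.0317
t 18.05 pos [580.4 176.6  39.4] x [ 0.002  0.001 -1.   ] yhead 107.2 q [ 0.11  0.75  1.61  0.    0.78 -1.76]
tool shift mm [ 0.4  0.3 -0.7]
rotvec deg [-0.16  0.14 -0.02]
shift in target-aligned axes mm [ 0.4  0.3 -0.7] F [-1.   0.9 -1.9] Mo [ 0.059  0.216 -0.006] grip 31.7
```

```bash
python3 -m inch '[[20,[0.7,0,0],[0,0,0]],[20,[0,0,0],[0,0,0]]]'; python3 tgt.py 0.5 39
```

```text
time: 18.3
position: [0.5804, 0.1766, 0.0394]
tool_rot: [-0.106, 0.698, 0.106, 0.7]
ft_force: [-0.4, 0.3, -0.3]
grip_width: 0.0314
t 18.3 pos [580.4 176.6  39.4] x [ 0.002  0.001 -1.   ] yhead 107.2 q [ 0.11  0.75  1.61  0.    0.78 -1.76]
tool shift mm [ 0.4  0.3 -0.7]
rotvec deg [-0.16  0.15 -0.01]
shift in target-aligned axes mm [ 0.4  0.3 -0.7] F [-0.4  0.3 -0.3] Mo [-0.016  0.291 -0.002] grip 31.4
```

Foot on the deck: the weight has transferred. Release, rise to key height and turn to the wing.

```bash
python3 -m inch '[[56,[0,0,0],[0,0,0]],[56,[0,0,0],[0,0,0]],[56,[0,0,0],[0,0,0]],[56,[0,0,0],[0,0,0]],[50,[-10,0,0.5],[0,0,0]],[50,[-12,0,0.5],[0,0,0]],[50,[-12,0,0.8],[0,0,0]],[50,[0,0,0],[0,0,0]]]' 20
python3 - <<'E'
from tgt import *
import fit3
from fit3 import *
np.set_printoptions(precision=3,suppress=True)
q=tcp(0,78); 
o=get_obs(); print(o["position"],o["grip_width"],o["ft_force"])
p=P("wrist"); a=save("wrist","w8.png")[:,:,::-1].astype(int)
r,g,b=a[...,2],a[...,1],a[...,0]; red=((r>90)&(r-g>50)).astype(np.uint8)
red[:, :260]=0; red[:,400:]=0
ys,xs=np.where(red>0); print("red",len(xs),xs.min() if len(xs) else 0,xs.max() if len(xs) else 0,ys.min() if len(xs) else 0,ys.max() if len(xs) else 0)
for n in("scene","side","wrist"):
    im=imaging.camera(n); print(n,[(np.round(x["pixel"]),round(x["confidence"],2)) for x in imaging.tip_of(n,"key_wing")[:3]])
# nuance: yellow gaps
for row in (150,155,160,165): 
    y=np.where((r[row]-b[row]>50)&(g[row]-b[row]>35))[0]; print(row,y[(y>250)&(y<420)])
E
```

```text
time: 19.3
position: [0.5842, 0.1772, 0.077]
tool_rot: [-0.106, 0.696, 0.106, 0.702]
ft_force: [0.2, 0.4, -0.4]
grip_width: 0.0503
[0.584 0.177 0.077] 0.05026129389552188 [ 0.184  0.393 -0.41 ]
red 505 309 336 223 249
scene [(array([391., 243.]), 0.62), (array([318., 215.]), 0.61), (array([396., 189.]), 0.38)]
side [(array([321., 200.]), 0.64)]
wrist [(array([320., 251.]), 0.91)]
150 [256 257 258 259 261 262 263 264 265 266 267 268 269 270 271 272 273 274
 275 276 277 278 279 280 281 282 283 284 285 286 287 288 289 290 291 292
 293 294 295 296 297 298 299 300 301 302 303 304 305 336 337 338 339 340
 341 342 343]
155 [251 252 253 254 255 256 257 258 259 260 261 262 263 264 265 266 267 268
 269 270 271 272 273 274 275 276 277 278 279 280 281 282 283 284 285 286
 287 288 289 290 291 292 293 294 295 296 297 298 299 300 301 302 303 304
 305 336 337 338 339 340 341 342 343]
160 [251 252 253 254 255 256 257 258 259 260 261 262 263 264 265 266 267 268
 269 270 271 272 273 274 275 276 277 278 279 280 281 282 283 284 285 286
 287 288 289 290 291 292 293 294 295 296 297 337 338 339 340 341]
165 [251 252 253 254 255 256 257 258 259 260 261 262 263 264 265 266 267 268
 269 270 271 272 273 274 275 276 277 278 279 280 281 282 283 284 285 286
 287 288 289 290 291 292 293 294 295 296]
```

Run:
```python
from fit3 import *
from tgt import tcp
np.set_printoptions(precision=2,suppress=True)
o=get_obs(); p=P("wrist"); T=np.array(o["position"]); M=R.from_quat(o["tool_rot"]).as_matrix()
print("tip in tool", M.T@(atz("wrist",(320,251),.089,p)-T)*1000)
im=cv2.imread('pics/w8.png').astype(int); B=(295,215,350,249)
c=up(im,B); red=(c[...,2]>80)&(c[...,2]-c[...,1]>45)
yh=np.arctan2(M[1,1],M[0,1])+np.pi/2
def f(v):
    t=T+M@np.array([0,v[0],v[1]])/1000
    return -iou(render([key(v[2],WING)],t[0],t[1],.025,yh,p,B),red)
for bd in ([(-4,4),(-8,8),(0,1)],):
    e=differential_evolution(f,bd,seed=1,maxiter=50); print(e.x,e.fun)
for oz in(-4,-2,0,2):
    e=differential_evolution(lambda v:f([v[0],oz,v[1]]),[(-4,4),(0,1)],seed=1,maxiter=30); print(oz,e.x,e.fun)
```

```text
tip in tool [-14.32   1.66  -1.7 ]Traceback (most recent call last):
  File "<stdin>", line 7, in <module>
  File "fit2.py", line 10, in up
    def up(im,B): return cv2.resize(im[B[1]:B[3],B[0]:B[2]],None,fx=S,fy=S,interpolation=cv2.INTER_CUBIC).astype(int)
                         ~~~~~~~~~~^^^^^^^^^^^^^^^^^^^^^^^^^^^^^^^^^^^^^^^^^^^^^^^^^^^^^^^^^^^^^^^^^^^^^^
cv2.error: OpenCV(4.12.0) /io/opencv/modules/imgproc/src/resize.cpp:4086: error: (-215:Assertion failed) func != 0 in function 'resize'
```

```bash
python3 - <<'E'
from fit3 import *
np.set_printoptions(precision=2,suppress=True)
o=get_obs(); p=P("wrist"); T=np.array(o["position"]); M=R.from_quat(o["tool_rot"]).as_matrix()
im=cv2.imread('pics/w8.png'); B=(295,215,350,249)
c=up(im,B); red=(c[...,2]>80)&(c[...,2]-c[...,1]>45)
yh=np.arctan2(M[1,1],M[0,1])+np.pi/2
def f(v):
    t=T+M@np.array([0,v[0],v[1]])/1000
    return -iou(render([key(v[2],WING)],t[0],t[1],.025,yh,p,B),red)
e=differential_evolution(f,[(-4,4),(-8,8),(0,1)],seed=1,maxiter=50); print(e.x,e.fun)
for oz in(-4,-2,0,2):
    e=differential_evolution(lambda v:f([v[0],oz,v[1]]),[(-4,4),(0,1)],seed=1,maxiter=30); print(oz,e.x,e.fun)
E
python3 tgt.py 0 77
```

```text
[ 1.73 -2.08  0.35] -0.9220841876733807
-4 [2.06 0.37] -0.8141574441428273
-2 [1.67 0.36] -0.9205409974640744
0 [1.38 0.38] -0.8413298073290517
2 [1.03 0.38] -0.6777058748889735
t 19.65 pos [582.6 177.   74.7] x [ 0.003  0.001 -1.   ] yhead 107.2 q [ 0.11  0.7   1.59  0.    0.85 -1.76]
tool shift mm [-2.3  0.  -2.9]
rotvec deg [-0.15  0.19  0.  ]
shift in target-aligned axes mm [-2.3  0.  -2.9] F [-0.4  0.6  0.1] Mo [0.074 0.041 0.01 ] grip 50.4
```

```bash
python3 -m inch '[[40,[-1,0,0],[7,0.2,0]],[40,[0,0,0],[7,0,0]],[40,[0,0,0],[7,0,0]],[40,[0,0,0],[0,0,0]],[40,[0,0,0],[0,0,0]]]' 20; python3 -c "
from h import *
goto([.5821,.1771,.076],86.0)"
```

```text
time: 20.27
position: [0.5815, 0.1768, 0.0738]
tool_rot: [0.026, 0.708, -0.026, 0.705]
ft_force: [-0.1, -0.5, 0.4]
grip_width: 0.0399
t 20.27 pos [581.5 176.8  73.8] x [-0.004 -0.    -1.   ] yhead 85.8 q [ 0.11  0.7   1.59  0.    0.85 -1.39]
tool shift mm [-2.2  0.3  0.6]
rotvec deg [-0.25 -0.23  0.04]
shift in target-aligned axes mm [-2.2  0.3  0.6] F [-0.1 -0.5  0.4] Mo [0.025 0.022 0.008] grip 39.9
```

```bash
python3 -m inch '[[40,[-2,0.3,0.6],[-0.2,-0.2,0]],[40,[0,0,0],[0,0,0]],[0,[0,0,0],[0,0,0]],[0,[0,0,0],[0,0,0]],[0,[0,0,0],[0,0,0]],[0,[0,0,0],[0,0,0]],[0,[0,0,0],[0,0,0]]]' 20; python3 -c "
from h import *
goto([.5821,.1771,.076],86.0)"
```

```text
time: 21.15
position: [0.5821, 0.1771, 0.0759]
tool_rot: [0.024, 0.707, -0.024, 0.707]
ft_force: [0.3, -0.4, -0.4]
grip_width: 0.0076
t 21.15 pos [582.1 177.1  75.9] x [-0.    -0.001 -1.   ] yhead 86.1 q [ 0.11  0.7   1.59 -0.    0.85 -1.39]
tool shift mm [-0.1  0.  -0. ]
rotvec deg [ 0.1  -0.02  0.04]
shift in target-aligned axes mm [-0.1  0.  -0. ] F [ 0.3 -0.4 -0.4] Mo [ 0.026 -0.034  0.023] grip 7.6
```

```bash
python3 -m inch '[[0,[0,0,0],[6,0,0]],[0,[0,0,0],[6,0,0]],[0,[0,0,0],[6,0,0]],[0,[0,0,0],[6,0,0]],[0,[0,0,0],[6,0,0]],[0,[0,0,0],[0,0,0]]]' 20; python3 -c "
from h import *
goto([.5821,.1771,.076],56.0)"
```

```text
time: 21.9
position: [0.582, 0.1768, 0.0759]
tool_rot: [0.211, 0.675, -0.212, 0.675]
ft_force: [-0.7, 0.6, 0.1]
grip_width: 0.0073
t 21.9 pos [582.  176.8  75.9] x [-0.001 -0.001 -1.   ] yhead 55.2 q [ 0.11  0.7   1.59 -0.    0.85 -0.85]
tool shift mm [-0.1  0.3 -0.1]
rotvec deg [-0.77  0.02  0.08]
shift in target-aligned axes mm [-0.1  0.3 -0.1] F [-0.7  0.6  0.1] Mo [-0.02  -0.038 -0.064] grip 7.3
```

```bash
python3 -m inch '[[0,[0,0,0],[7,0,0]],[0,[0,0,0],[7,0,0]],[0,[0,0,0],[7,0,0]],[0,[0,0,0],[7,0,0]],[0,[0,0,0],[7,0,0]],[0,[0,0,0],[7,0,0]],[0,[0,0,0],[7,0,0]],[0,[0,0,0],[0,0,0]]]' 20; python3 -c "
from h import *
goto([.5821,.1771,.076],6.0)"
python3 - <<'E'
from fit3 import *
p=P("wrist"); save("wrist","w9.png")
E
```

```text
time: 22.9
position: [0.5817, 0.1765, 0.0759]
tool_rot: [0.474, 0.524, -0.476, 0.524]
ft_force: [0.2, -0.1, 0.2]
grip_width: 0.0076
t 22.9 pos [581.7 176.5  75.9] x [-0.001 -0.002 -1.   ] yhead 5.6 q [ 0.11  0.7   1.59 -0.    0.86  0.01]
tool shift mm [-0.1  0.5 -0.5]
rotvec deg [-0.36  0.1   0.08]
shift in target-aligned axes mm [-0.1  0.5 -0.5] F [ 0.2 -0.1  0.2] Mo [-0.055  0.04  -0.024] grip 7.6
```

```bash
python3 -m inch '[[0,[0,0.3,-0.3],[7,0,0]],[0,[0,0,0],[7,0,0]],[0,[0,0,0],[7,0,0]],[0,[0,0,0],[7,0,0]],[0,[0,0,0],[7,0,0]],[0,[0,0,0],[7,0,0]],[0,[0,0,0],[7,0,0]],[0,[0,0,0],[7,0,0]],[0,[0,0,0],[7,0,0]],[0,[0,0,0],[0,0,0]]]' 20; python3 -c "
from h import *
goto([.5821,.1771,.076],-58.0)"
```

```text
time: 24.2
position: [0.5812, 0.1768, 0.0759]
tool_rot: [-0.678, -0.197, 0.68, -0.198]
ft_force: [-0.2, -0.6, 0.5]
grip_width: 0.008
t 24.2 pos [581.2 176.8  75.9] x [-0.003 -0.002 -1.   ] yhead -57.6 q [ 0.11  0.7   1.59 -0.    0.86  1.12]
tool shift mm [-0.1  0.2 -0.9]
rotvec deg [ 0.36  0.2  -0.03]
shift in target-aligned axes mm [-0.1  0.2 -0.9] F [-0.2 -0.6  0.5] Mo [-0.087  0.117 -0.012] grip 8.0
```

```bash
python3 -m inch '[[0,[0,0.2,-0.5],[7,0,0]],[0,[0,0,-0.3],[7,0,0]],[0,[0,0,0],[7,0,0]],[0,[0,0,0],[7,0,0]],[0,[0,0,0],[0,0,0]]]' 30; python3 -c "
from h import *
goto([.5821,.1771,.076],-86.0)"; python3 -m inch '[[0,[0,0,0],[5,0,0]],[0,[0,0,0],[5,0,0]],[0,[0,0,0],[5,0,0]],[0,[0,0,0],[5,0,0]],[0,[0,0,0],[4,0,0]],[0,[0,0,0],[0,0,0]]]' 30; python3 -c "
from h import *
goto([.5821,.1771,.076],-110.4)"
```

```text
time: 24.82
position: [0.5808, 0.1769, 0.0759]
tool_rot: [-0.705, -0.028, 0.708, -0.03]
ft_force: [-1.1, 0.2, 0.1]
grip_width: 0.0073
t 24.82 pos [580.8 176.9  75.9] x [-0.005 -0.003 -1.   ] yhead -85.3 q [ 0.11  0.7   1.59 -0.    0.86  1.6 ]
tool shift mm [-0.1 -0.1 -1.3]
rotvec deg [ 0.67  0.32 -0.14]
shift in target-aligned axes mm [-0.1 -0.1 -1.3] F [-1.1  0.2  0.1] Mo [-0.028  0.092 -0.034] grip 7.3
time: 25.58
position: [0.5808, 0.1771, 0.0759]
tool_rot: [-0.696, 0.115, 0.7, 0.112]
ft_force: [0.2, 0.3, 0.2]
grip_width: 0.0077
t 25.57 pos [580.8 177.1  75.9] x [-0.005 -0.003 -1.   ] yhead -108.5 q [ 0.11  0.7   1.59 -0.    0.86  2.01]
tool shift mm [-0.1 -0.4 -1.3]
rotvec deg [ 1.92  0.23 -0.25]
shift in target-aligned axes mm [-0.1 -0.4 -1.3] F [0.2 0.3 0.2] Mo [-0.071  0.169 -0.008] grip 7.7
```

```bash
python3 -m inch '[[0,[0,0,0],[2,0,0]],[0,[0,0,0],[0,0,0]]]' 30; python3 -c "
from h import *
plan(None)
for i in range(4): imaging.camera('side'); print(np.round(get_obs()['moment'],3),np.round(get_obs()['ft_force'],1))"
python3 -m inch '[[40,[0,0,0],[0,0,0]],[40,[0,0,0],[0,0,0]],[40,[0,0,0],[0,0,0]],[40,[-15,0,0],[0,0,0]],[40,[-25,0,0],[0,0,0]],[40,[-25,0,0],[0,0,0]],[40,[-25,0,20],[0,0,0]],[40,[-20,0,20],[0,0,0]],[40,[0,0,0],[0,0,0]],[40,[0,0,0],[0,0,0]]]'
python3 - <<'E'
from fit3 import *
np.set_printoptions(precision=4,suppress=True)
from h import plan
plan(None); p=P("wrist"); save("wrist","w10.png"); im=cv2.imread('pics/w10.png').astype(int)
red=(im[...,2]>100)&(im[...,2]-im[...,1]>60); n,l,st,c=cv2.connectedComponentsWithStats(red.astype(np.uint8))
print([(st[i].tolist()) for i in range(1,n) if st[i][4]>30])
for k in("clamp_housing","clamp_bore","key_wing","groove"):
    print(k,[(np.round(x["pixel"]),round(x["confidence"],2),atz("wrist",x["pixel"],{"clamp_housing":.055,"clamp_bore":.051,"key_wing":.089,"groove":.052}[k],p)) for x in imaging.tip_of("wrist",k)[:3]])
E
```

```text
time: 25.82
position: [0.5807, 0.1772, 0.0759]
tool_rot: [-0.694, 0.126, 0.698, 0.124]
ft_force: [-0.3, -0.3, -0.0]
grip_width: 0.0081
t 25.82 pos [580.7 177.2  75.9] x [-0.005 -0.003 -1.   ] yhead -110.4 q [ 0.11  0.7   1.59 -0.    0.86  2.04]
[-0.008  0.068  0.045] [-0.5  0.   0.5]
[-0.034  0.115 -0.06 ] [ 0.5  0.4 -0.1]
[-0.014  0.095  0.053] [-1.   0.6  0.3]
[0.001 0.131 0.02 ] [-0.9 -0.8  0.4]
time: 27.28
position: [0.5453, 0.1915, 0.1945]
tool_rot: [0.697, -0.126, -0.695, -0.124]
ft_force: [-0.5, 0.2, 0.0]
grip_width: 0.0399
t 27.27 pos [545.3 191.5 194.5] x [ 0.002 -0.002 -1.   ] yhead -110.4 q [ 0.15  0.5   1.58 -0.    1.06  2.07]
[[528, 102, 29, 26, 536], [316, 141, 10, 28, 266]]
clamp_housing [(array([523., 116.]), 0.68, array([ 0.5446, -0.0107,  0.055 ])), (array([320., 150.]), 0.62, array([0.5813, 0.1783, 0.055 ]))]
clamp_bore [(array([503., 153.]), 0.7, array([0.5161, 0.0118, 0.051 ])), (array([377.,   7.]), 0.69, array([0.6802, 0.0888, 0.051 ]))]
key_wing [(array([540., 117.]), 0.83, array([ 0.5459, -0.0036,  0.089 ])), (array([319., 154.]), 0.56, array([0.5817, 0.1794, 0.089 ]))]
groove [(array([345., 181.]), 0.95, array([0.5432, 0.1664, 0.052 ]))]
```

Run:
```python
from fit3 import *
np.set_printoptions(precision=4,suppress=True)
p=P("wrist"); im=cv2.imread('pics/w10.png'); B=(295,125,345,185)
c=up(im,B); b,g,r=c[...,0],c[...,1],c[...,2]; red=(r>95)&(r-g>55)
f=lambda v:-iou(render([WING],v[0],v[1],.025,v[2],p,B),red)
e=differential_evolution(f,[(.57,.595),(.165,.19),(2.0,4.4)],seed=1,maxiter=60); 
hd=np.degrees(e.x[2]); print(e.x,hd,e.fun)
for yw in(195.4,197.4,199.4): print("key rad if clamp x at",yw,np.radians((yw-hd)%180)+np.pi)
# housing fit: dark neutral pixels (housing+foot) union red+band ignored
B=(270,110,370,215); c=up(im,B); b,g,r=c[...,0],c[...,1],c[...,2]
cv2.imwrite('pics/crop10.png',c)
dark=((abs(r-g)<22)&(abs(b-g)<25)&(g<105)); rd=(r>95)&(r-g>55)
m0=cv2.morphologyEx((dark|rd).astype(np.uint8),cv2.MORPH_OPEN,np.ones((9,9),np.uint8)); n,l,st,_=cv2.connectedComponentsWithStats(m0); print(st[1:,:].tolist()[:8])
# yellow along groove on each side of band
yl=(im[...,2].astype(int)-im[...,0]>50)&(im[...,1].astype(int)-im[...,0]>35)
ys,xs=np.where(yl[120:260,230:450]); print("yellow rows/cols",ys.min()+120,ys.max()+120,xs.min()+230,xs.max()+230)
for row in range(170,215,5):
    print(row,"".join('Y' if yl[row,q] else ('W' if im[row,q].min()>200 else ('d' if im[row,q].max()<90 else '.')) for q in range(270,400)))
o=get_obs();print("proj bore/groove", [proj("wrist",[.5449-.304*0+ t*-.299/1000,.1665+t*.954/1000,.052+.015],p).round(1).tolist() for t in(-21,-13,-8,0,8,13)])
```

```text
[0.5805 0.1781 2.7707] 158.74878733500452 -0.9065556711758584
key rad if clamp x at 195.4 3.7812769894426097
key rad if clamp x at 197.4 3.8161835744824963
key rad if clamp x at 199.4 3.851090159522383
[[183, 123, 43, 112, 4460], [0, 369, 35, 37, 710]]
yellow rows/cols 146 259 230 418
170 ..WWWWWWWWWWWWWWWWWWWWWWWWWWWWWWWWWWWWWWWWWWWWW.......WWW.........WWWWWWWW.YYYYYYYYYYYYYYYYYYYYYYYYYYY...WWWWWWWWWWW..............
175 WWWWWWWWWWWWWWWWWWWWWWWWWWWWWWWWWWWWWWWW..................WWW.......WW....WW..YY.......YYYYYYYYYYY.WWWWWWWW.WWWWWWWWWWWW..........
180 WWWWWWWWWWWWWWWWWWWWWWWWWWWWWWWWWW.......................YY..WWW......WW.....WW....YYYYYYYYYYYYYYY.WWWWWWWWWWW..WWWWWWWWWWW.......
185 WWWWWWWWWWWWWWWWWWWWWWWWWWW.................................YYY.WW..................YYYYYYYY.W....WWWWWWWWWWWWWWWWWWWWWWWWWWWWW...
190 WWWWWWWWWWWWWWWWWWWW.....................................................................WWWWWWWWWWWWWWWWWWWWWWWWWWWW..WWWWWWWWWWW
195 ...WWWWWWWWWWW......................................................YY.................WWWWWWWWWWWWWWWWWWWWWWWWWWWWWWWWW..WWWWWWWW
200 ...............................................................................WWWWWWWWWWWWWWWWWWWWWWWWWWWWWWWWWW.............WWWW
205 ..............................................................................WWWWWWWWWWWWWWWWWWWWWWWWWWWW...................WW...
210 ..........................................................................WWWWWWWWWWWWWWWWWWWWWWWWW............WWWWWWWW...........
proj bore/groove [[362.8, 168.9], [355.9, 174.1], [351.6, 177.3], [344.8, 182.4], [338.0, 187.5], [333.8, 190.7]][ WARN:0@0.558] global loadsave.cpp:1063 imwrite_ Unsupported depth image for selected encoder is fallbacked to CV_8U.
```

The wing heading from the picture is 158.7°, against 159.6° from the tool. The key is therefore at about 3.8 rad, and it stayed there after release. The gripper is clear, so I hand in.

```bash
python3 -m inch '[[40,[-20,0,0],[0,0,0]],[40,[-20,0,0],[0,0,0]],[40,[0,0,0],[0,0,0]]]'; python3 -c "
from h import *
print(robot.hand_in())"
```

```text
time: 27.9
position: [0.5448, 0.1906, 0.2315]
tool_rot: [-0.694, 0.127, 0.698, 0.124]
ft_force: [-0.4, 0.5, -0.2]
grip_width: 0.04
the job is handed in; nothing more can be done
None
```

I put the red-keyed clamp's band over the nozzle and barb into the groove and stood the clamp on the deck. I then turned its key clockwise from about 0.37 to about 3.8 rad in one grasp, let go and handed in at about 28 s.

**Checks that agreed:**
- **Sliding on:** no contact force showed, and the band was centred on the socket.
- **On the deck:** the clamp's weight came off the wrist when the foot touched down.
- **Key after release:** the last picture puts the wing at 158.7°, against 159.6° from the tool, so the key is at 3.78 to 3.85 rad. The snug range is 3.6 to 4.
- **Gripper:** open and clear of everything at the end.

**Checks that disagreed or were weak:**
- **Clamp fit:** an early fit mistook the foot plate for the band, about 4 mm sideways. I corrected it before going in.
- **Snug torque:** the wrist moment was too noisy (about ±0.05 N m) to confirm it, so "snug" rests on the key angle.
- **Band position:** it sits about 0 to 1 mm past the groove's centre by the arm's pose. After tightening I checked it only from pixel values, because I had used all 12 picture views.
- **Other things on the bench:** I did not re-check them at the end. No unexpected forces showed in the readings.

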